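# Nest the bearing cups and hold the wash tank's lid open

### The job

Get the bearing cups ready for washing: nest the two stepped cups that stand on the bare bench into the one standing on the round rubber pad, so that all three make one straight, fully seated stack on the pad, and let go of it. Then take the wash tank's lid by its grab bar, raise it to 60 degrees from closed, and finish while still holding it there by the bar so a workmate can load the stack; the lid falls shut if released, so do not let go at the end. Leave the other things on the bench where they are.

Things in the scene. Friction and masses are not known exactly. Their poses are not given: they have to be found in the camera images.
- base_cup: Stepped hollow bearing cup, mouth up, 64 mm high. Tube 60 mm outside, 53 mm inside diameter from 28 mm up to the rim; below it a spigot 49 mm at the step, 43 mm at the bottom. Nested, its step sits on the rim of the cup below, 36 mm higher. 0.2 to 0.45 kg. Origin: centre of its underside, z up its axis. The one on the rubber pad: bottom of the stack.
- cup_1: Stepped hollow bearing cup, mouth up, 64 mm high. Tube 60 mm outside, 53 mm inside diameter from 28 mm up to the rim; below it a spigot 49 mm at the step, 43 mm at the bottom. Nested, its step sits on the rim of the cup below, 36 mm higher. 0.2 to 0.45 kg. Origin: centre of its underside, z up its axis. Starts on the bare bench; same as the others.
- cup_2: Stepped hollow bearing cup, mouth up, 64 mm high. Tube 60 mm outside, 53 mm inside diameter from 28 mm up to the rim; below it a spigot 49 mm at the step, 43 mm at the bottom. Nested, its step sits on the rim of the cup below, 36 mm higher. 0.2 to 0.45 kg. Origin: centre of its underside, z up its axis. Starts on the bare bench; either may be nested first.
- pad: Round black rubber pad, 110 mm diameter, 8 mm thick, fixed to the bench. Origin: centre of its underside.
- tank: Grey wash tank, fixed to the bench: 190 mm (its x) by 300 mm (its y), 110 mm high, with a flat steel lid. Origin: centre of its underside; its x axis points from the front (grab bar side, towards the robot) to the hinge side.
- lid (a joint): Opening angle of the tank's lid in rad: 0 closed (lying level), growing as the front edge goes up; 60 degrees is 1.047; stop at 1.45. About 0.5 kg with its bar, no spring or stay: it falls shut from any angle when let go. About 3 N upward at the bar lifts it.
- lid_hinge (a point): Middle of the lid's hinge axis, on the tank's far top edge (95 mm from the tank's origin along its x, 110 mm up); the axis is parallel to the tank's y.
- grab_bar: Lid's round steel grab bar, 12 mm diameter, 140 mm long along its y (parallel to the hinge), 50 mm in front of the lid's front edge on two rods 65 mm either side of its middle. Origin: bar's middle, 240 mm from the hinge axis (7 mm above it when closed). Fingers pointing down can pinch it, one in the 44 mm gap to the tank; it turns between the pads as the lid rises.
- cover_1: Bystander: round primer-red pump cover, 170 mm diameter, 30 mm high, lying at the back. Origin: centre of its underside.
- cover_2: Bystander: second pump cover, like the first.
- wrench: Bystander: steel wrench 200 mm long lying on the bench near the robot. Origin: underside, middle.
- screwdriver: Bystander: screwdriver 200 mm long lying on the bench near the robot. Origin: underside, middle.
- tin: Bystander: small plain tin, 44 mm diameter, 55 mm high, standing among the cups. Origin: centre of its underside.
- bearing: Bystander: ball-bearing ring, 52 mm outside diameter, 15 mm high, lying flat near the pad. Origin: centre of its underside.
Mind the look-alikes: they are no part of the job. What is shaped like the cup_2 but orange or red is not meant.

How it is judged (in metres and radians):
On the way:
1. all three cups are nested into one straight, seated stack on the pad and released, while the lid is still closed (((z of cup_1 in the frame of base_cup between 0.033 and 0.039 m and horizontal distance between cup_1 and base_cup below 0.005 m and angle between each of cup_1, cup_2's own z axis and vertical below 0.07 rad and z of cup_2 in the frame of cup_1 between 0.033 and 0.039 m and horizontal distance between cup_2 and cup_1 below 0.005 m) or (z of cup_2 in the frame of base_cup between 0.033 and 0.039 m and horizontal distance between cup_2 and base_cup below 0.005 m and angle between each of cup_2, cup_1's own z axis and vertical below 0.07 rad and z of cup_1 in the frame of cup_2 between 0.033 and 0.039 m and horizontal distance between cup_1 and cup_2 below 0.005 m)) and angle between base_cup's own z axis and vertical below 0.07 rad and z of base_cup in the frame of pad between 0.005 and 0.012 m and horizontal distance between base_cup and pad below 0.035 m and contact force between the fingers and base_cup below 0.1 N and contact force between the fingers and cup_1 below 0.1 N and contact force between the fingers and cup_2 below 0.1 N and linear speed of each of base_cup, cup_1, cup_2 below 0.02 m/s and value of joint lid below 0.1 rad), for 0.2 s.
At the end, for the whole second after the job is handed in: The cups stand as one stack near the middle of the pad (36 mm rise each within 3 mm, axes within 5 mm, upright within 4 degrees), at rest and released; the lid stands still at 60 degrees within 6, held by the fingers on its grab bar (over 1 N) (((z of cup_1 in the frame of base_cup between 0.033 and 0.039 m and horizontal distance between cup_1 and base_cup below 0.005 m and angle between each of cup_1, cup_2's own z axis and vertical below 0.07 rad and z of cup_2 in the frame of cup_1 between 0.033 and 0.039 m and horizontal distance between cup_2 and cup_1 below 0.005 m) or (z of cup_2 in the frame of base_cup between 0.033 and 0.039 m and horizontal distance between cup_2 and base_cup below 0.005 m and angle between each of cup_2, cup_1's own z axis and vertical below 0.07 rad and z of cup_1 in the frame of cup_2 between 0.033 and 0.039 m and horizontal distance between cup_1 and cup_2 below 0.005 m)) and angle between base_cup's own z axis and vertical below 0.07 rad and z of base_cup in the frame of pad between 0.005 and 0.012 m and horizontal distance between base_cup and pad below 0.035 m and contact force between the fingers and base_cup below 0.1 N and contact force between the fingers and cup_1 below 0.1 N and contact force between the fingers and cup_2 below 0.1 N and linear speed of each of base_cup, cup_1, cup_2 below 0.02 m/s and value of joint lid between 0.942 and 1.152 rad and velocity of joint lid between -0.1 and 0.1 rad/s and contact force between the fingers and grab_bar above 1 N); the arm keeps its last pose, push and grip.
It fails at once if a bystander is shoved aside (moved more than 30 mm) (distance of any of cover_1, cover_2, wrench, screwdriver, tin, bearing from where it was at the start of the episode above 0.03 m).
It also fails if it takes over 61 s, if anything falls off the work surface, if the arm or the gripper's body presses on something with over 40 N, if the wrist force passes 120 N, or if a joint passes its speed limit or range.

### The arm

A 6-joint arm with a two-finger parallel gripper is mounted at the origin on the work surface. World frame = base frame: x ahead of the robot, y to its left, z up, the work surface at z = 0. Lengths are in m, angles in degrees, forces in N, time in s.
With the tool pointing down it reaches from about 0.275 to 0.825 m from the base axis. Payload 4.9 kg.
Tool frame: the origin (TCP) lies between the finger pads; the fingertips stand 14 mm ahead of it and the grasp point (between the pads) lies 5 mm behind it; z points along the fingers, y is the line along which they close (so a half turn about z gives the same grasp; the last joint's range is limited). The gripper opens to 85 mm and grips with 20 to 120 N. Pads are 22 mm wide; open, the fingers measure 114 mm over their backs; the gripper's body (76 mm by 85 mm) begins 54 mm behind the grasp point. The pads swing forward as they close: fully open they stand 13 mm farther back than shut.
Start: joints at [-7.689, 18.69, -11.035, 60.275, 0, 82.311], TCP at [0.55, 0, 0.245] pointing down, gripper open.
Joint ranges: [-152.03, 152.03], [-55.5, 102.48], [-74.3, 77.21], [-110.64, 120.58], [-84.22, 78.4], [-180, 180]. Speed limits (degrees/s): [147.25, 147.25, 180, 180, 180, 180].

### API

Orientations are given as a 3x3 rotation matrix whose columns are the frame's x, y, z axes.
In Python, from station import manip gives the robot as it stands.
- The arm moves only by the shell command python3 -m pendant 'ROWS' [FORCE]. ROWS is JSON, one flat list of numbers, 7 for each row, row after row: the finger opening in mm, from 0 to 85.4, then the shift along the tool's x, y, z in mm, then the turn, a rotation vector about the tool's x, y, z in degrees. In form: [jaw, dx, dy, dz, wx, wy, wz, jaw, dx, dy, dz, wx, wy, wz, ...]. A call has exactly 5 rows; each row shifts and turns the commanded pose from where the row before left it, along the tool's axes as they then stand; what a row does not reach is not made up. A row lasts 1/10 s, in which the tool goes at most 50 mm and 8.59 degrees, less where a joint would pass 70% of its speed; a pose out of reach is approached as far as the arm can. A call is refused whole if a number of a shift passes 50 or a number of a turn 8.59, either way. A call with a gripper value outside its range is refused whole. The fingers move at their own pace and stop on an object; FORCE is the grip in N (left out, the last holds). Time passes only in rows, so rows that do not move let the fingers close, or fill a call up. It gives the time, the measured TCP pose, the force and the opening at its end, in the units of the state.
- manip.get_obs(): the state, without advancing time (a new reading comes with each control period).
- manip.get_image(name): name is "scene" or "side" or "wrist"; returns a dict with "pixels" (400x640x3 uint8, red, green, blue), "z_map" (400x640 float32, m along the optical axis (not along the pixel's ray), 0 where there is no reading), "fx", "fy", "cx", "cy" (pixels), "k1" (the pictures are not rectified: a ray, as slopes to the right and down, at radius r is drawn at 1 + k1 r^2 times it, then the intrinsics apply), "camera_from_world" (4x4, takes a point from world to camera coordinates). Camera axes: x right, y down, z forward; pixel columns grow to the right and rows downward; lengths in m; the calibration is good to about 2 mm. A picture is of the moment at which its call begins.
- manip.job_done(): hands the job in, once; it reports no verdict.
The state is a dict: "time_s": time; "joint_positions": joint angles; "qvel": joint speeds; "joint_torque": joint torques, N m; "eef_pos": TCP position; "tcp_rot": TCP orientation; "wrist_force": force on the tool from outside, world axes, zero at the start; "torque": the same for the moment, N m; "finger_gap": opening from 0.0 (shut) to 1.0 (fully open).
Only numpy, scipy, OpenCV 4.12 (cv2) and the standard library are available. Lean on these libraries where they do the work, as an engineer would, in place of code of your own. Each camera call takes 0.05 s, during which the arm holds its last target. There are 200 camera calls.

## Working session

There is one attempt and no reset: what is moved stays moved. The work goes in short steps, Python scripts to look and compute and a shell command to move; the robot and the scene stay as the last step left them, time stands still between calls to the robot, and variables do not carry over. Pictures are saved under pics/ and viewed, on a budget of 10 in all, crops included, one or two more only if the job needs it, and the job is handed in when it is done.

```bash
mkdir -p pics; cat > h.py <<'E'
import numpy as np, cv2
from station import manip
def img(n):
    return manip.get_image(n)
def save(im,f): cv2.imwrite('pics/'+f,cv2.cvtColor(im['pixels'],cv2.COLOR_RGB2BGR))
def slopes(im,uv):
    uv=np.atleast_2d(np.asarray(uv,float)); k=im['k1']
    d=np.c_[(uv[:,0]-im['cx'])/im['fx'],(uv[:,1]-im['cy'])/im['fy']]
    s=d.copy()
    for _ in range(20): s=d/(1+k*(s**2).sum(1,keepdims=True))
    return s
def plane(im,uv,z):
    s=slopes(im,uv); T=np.linalg.inv(np.array(im['camera_from_world'])); d=np.c_[s,np.ones(len(s))]@T[:3,:3].T; o=T[:3,3]
    return o+d*((z-o[2])/d[:,2])[:,None]
def cloud(im):
    v,u=np.mgrid[:400,:640]; s=slopes(im,np.c_[u.ravel(),v.ravel()]); z=np.asarray(im['z_map']).ravel()
    T=np.linalg.inv(np.array(im['camera_from_world'])); P=np.c_[s*z[:,None],z]@T[:3,:3].T+T[:3,3]
    P[z==0]=np.nan
    return P.reshape(400,640,3)
E
python3 - <<'E'
from h import *
for n in('scene','side','wrist'):
    im=img(n); save(im,n+'0.png'); np.save(n+'0.npy',im,allow_pickle=True)
    T=np.linalg.inv(np.array(im['camera_from_world']));print(n,im['fx'],im['k1'],T[:3,3].round(3),T[:3,2].round(2))
o=manip.get_obs();print(o)
a=cv2.imread('pics/scene0.png');b=cv2.imread('pics/side0.png');cv2.imwrite('pics/a.png',cv2.resize(np.vstack([a,b]),None,fx=.75,fy=.75))
E
```

```text
scene 478.33143917246105 -0.12365024758350446 [ 1.081 -0.225  1.137] [-0.45  0.22 -0.86]
side 431.625445153126 0.0144861694736093 [ 0.286 -0.684  0.917] [ 0.25  0.64 -0.73]
wrist 330.52732844641235 0.02082784546148943 [0.55  0.079 0.372] [-0.   -0.31 -0.95]
{'time_s': 0.15, 'joint_positions': array([-7.68883801e+00,  1.87201632e+01, -1.10773739e+01,  6.02768500e+01,
       -1.33905364e-03,  8.23125419e+01]), 'qvel': array([ 0.01980922, -0.15418002,  0.18596946, -0.05706613,  0.03570857,
        0.01576943]), 'joint_torque': array([ 1.04211274e-03, -4.43704247e+01,  2.62664723e+01,  1.04285317e-02,
       -1.23322516e-04, -3.51401161e-05]), 'eef_pos': array([5.49575711e-01, 6.43579585e-05, 2.44712966e-01]), 'tcp_rot': array([[ 2.41653808e-05,  9.99999168e-01, -1.28975318e-03],
       [ 9.99999988e-01, -2.39712375e-05,  1.50542702e-04],
       [ 1.50511660e-04, -1.28975680e-03, -9.99999157e-01]]), 'wrist_force': array([ 0.12763808, -0.30761005, -0.85580909]), 'torque': array([-0.01304787,  0.03213391,  0.01205302]), 'finger_gap': 1.003847477155414}
```

View pics/a.png

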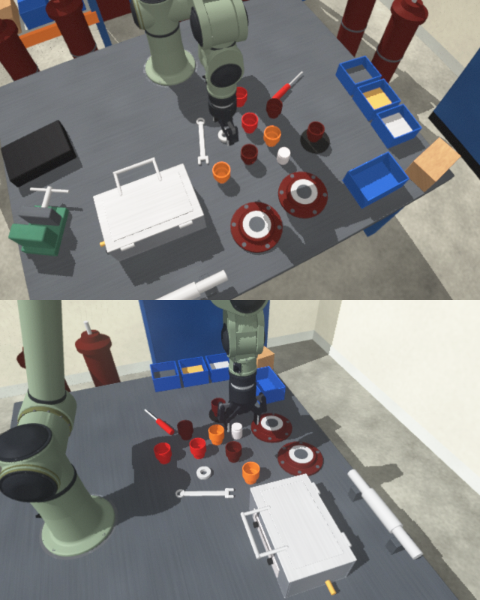

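The picture shows the candidates as cup shapes, in scene pixels at full scale: base on the black pad (421,176); maroon at (365,143) and (332,204); bright red at (322,130) and (333,163); orange at (363,180) and (295,229). The maroon ones match the cup on the pad, so I'll check that in a crop.

```bash
python3 - <<'E'
from h import *
im=np.load('scene0.npy',allow_pickle=True).item()
a=cv2.imread('pics/scene0.png');cv2.imwrite('pics/b.png',cv2.resize(a[100:260,250:460],None,fx=3.7,fy=3.7,interpolation=cv2.INTER_CUBIC))
hsv=cv2.cvtColor(a,cv2.COLOR_BGR2HSV)
for p in [(421,170),(421,176),(365,143),(332,204),(322,130),(333,163),(363,180),(295,229)]:
    print(p,hsv[p[1],p[0]],plane(im,[p],.064)[0].round(3))
P=cloud(im)
# rim: points at z 55-70mm ; base at 63-80
z=P[...,2]
h,s,v=cv2.split(hsv)
m=((s>110)&((h<15)|(h>170))).astype(np.uint8)
n,l,st,c=cv2.connectedComponentsWithStats(m)
for i in range(1,n):
    if st[i,4]<60: continue
    k=(l==i); q=P[k]; zt=np.nanpercentile(q[:,2],95); 
    if not(0.02<zt<.1): continue
    t=q[(q[:,2]>zt-.008)]
    (cx,cy),r=cv2.minEnclosingCircle(t[:,:2].astype(np.float32))
    print(st[i],c[i].round(),'hsv',np.median(hsv[k],0),'ztop',zt.round(3),'c',round(cx,3),round(cy,3),'r',round(r,3))
E
```

```text
(421, 170) [  3 181  76] [0.573 0.354 0.064]
(421, 176) [  1 164  70] [0.589 0.344 0.064]
(365, 143) [  1 171  70] [0.427 0.262 0.064]
(332, 204) [  3 166  72] [0.56  0.09  0.064]
(322, 130) [  0 198 183] [0.334 0.175 0.064]
(333, 163) [  1 199 156] [0.448 0.151 0.064]
(363, 180) [ 11 197 189] [0.532 0.197 0.064]
(295, 229) [ 11 198 197] [ 0.583 -0.027  0.064]
[355 111  33  47 655] [369. 136.] hsv [  1. 166.  73.] ztop 0.064 c 0.415 0.27 r 0.033
[314 116  16  27 351] [321. 129.] hsv [  1. 197. 151.] ztop 0.067 c 0.428 0.11 r 0.169
[322 149  22  29 505] [332. 163.] hsv [  0. 197. 154.] ztop 0.066 c 0.435 0.156 r 0.032
[409 162  24  28 493] [420. 175.] hsv [  2. 163.  72.] ztop 0.073 c 0.579 0.349 r 0.031
[351 167  24  29 538] [362. 181.] hsv [ 11. 197. 186.] ztop 0.065 c 0.522 0.2 r 0.032
[321 192  23  27 469] [332. 205.] hsv [  2. 163.  73.] ztop 0.065 c 0.555 0.092 r 0.03
[283 215  24  30 568] [295. 229.] hsv [ 11. 197. 192.] ztop 0.065 c 0.575 -0.025 r 0.031
[542 219  39  34 319] [561. 236.] hsv [ 14. 114. 129.] ztop 0.088 c 0.901 0.583 r 0.044
[ 371  229   66   62 1973] [402. 262.] hsv [  2. 165.  80.] ztop 0.032 c 0.757 0.195 r 0.058
[ 308  270   68   67 2267] [341. 305.] hsv [  2. 166. 115.] ztop 0.032 c 0.787 -0.0 r 0.058
```

View pics/b.png

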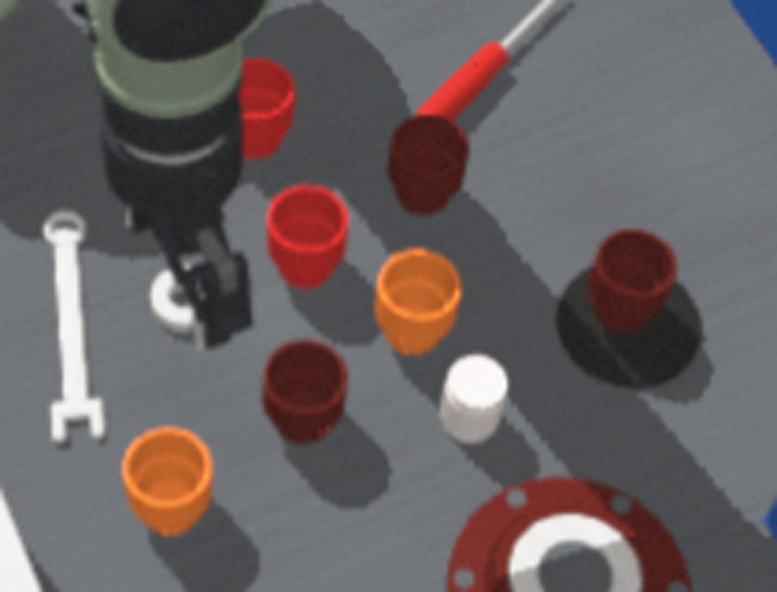

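The crop confirms it: the dark maroon cups are at crop (428,160) by the screwdriver and (305,390), and the same maroon cup is on the pad at (635,278). The bright red and orange ones are decoys. I'll raise the arm over the group for a wrist view.

```bash
python3 -m pendant '[85,44,-6,-20,0,0,0,85,44,-6,-20,0,0,0,85,44,-6,-20,0,0,0,85,44,-6,-20,0,0,0,85,44,-6,-20,0,0,0]' 60; cat >> h.py <<'E'
def cups(im,vmax=110):
    hsv=cv2.cvtColor(im['pixels'],cv2.COLOR_RGB2HSV); h,s,v=cv2.split(hsv); P=cloud(im)
    m=((s>110)&((h<9)|(h>170))&(v<vmax)).astype(np.uint8)
    n,l,st,c=cv2.connectedComponentsWithStats(m); R=[]
    for i in range(1,n):
        if st[i,4]<150: continue
        k=l==i; q=P[k]; zt=np.nanpercentile(q[:,2],95)
        if not .04<zt<.2: continue
        # contour rays cast on the rim plane; keep those that fit a 30 mm circle
        ct=max(cv2.findContours(k.astype(np.uint8),cv2.RETR_EXTERNAL,cv2.CHAIN_APPROX_NONE)[0],key=len)[:,0]
        g=plane(im,ct,zt)[:,:2]; t=q[q[:,2]>zt-.006][:,:2]
        c0=np.nanmedian(t,0); (ex,ey),er=cv2.minEnclosingCircle(t.astype(np.float32))
        from scipy.optimize import least_squares
        f=least_squares(lambda p:np.hypot(*(g-p).T)-.030,[ex,ey],loss='cauchy',f_scale=.0007)
        R.append((f.x,zt,np.array([ex,ey]),er)); print('px',c[i].round(),'area',st[i,4],'fit',f.x.round(4),'ztop',zt.round(4),'enc',round(ex,4),round(ey,4),round(er,4),'inl',np.mean(abs(f.fun)<.4e0).round(2), np.mean(abs(np.hypot(*(g-f.x).T)-.03)<.0015).round(2))
    return R
E
python3 - <<'E'
from h import *
for n in('wrist','scene','side'):
    im=img(n); save(im,n+'1.png'); np.save(n+'1.npy',im,allow_pickle=True); print(n);cups(im)
o=manip.get_obs();print(o['time_s'],o['eef_pos'])
a=cv2.imread('pics/wrist1.png');b=cv2.imread('pics/scene1.png');cv2.imwrite('pics/c.png',cv2.resize(np.vstack([a,b]),None,fx=.75,fy=.75))
E
```

```text
time_s: 0.65
eef_pos: [0.5193, 0.2216, 0.3459]
tcp_rot: [[0.0, 1.0, -0.0], [1.0, -0.0, -0.0], [-0.0, -0.0, -1.0]]
wrist_force: [0.1, 0.9, -0.3]
finger_gap: 0.997
wrist
px [373.  48.] area 2425 fit [0.5767 0.348 ] ztop 0.0717 enc 0.5783 0.3481 0.0299 inl 1.0 0.69
px [236. 118.] area 1950 fit [0.4178 0.2696] ztop 0.0633 enc 0.4156 0.2695 0.0293 inl 1.0 0.67
px [341. 232.] area 272 fit [0.5517 0.0915] ztop 0.063 enc 0.5517 0.1062 0.026 inl 1.0 0.49
px [344. 252.] area 943 fit [0.5473 0.088 ] ztop 0.0615 enc 0.552 0.0902 0.0266 inl 1.0 0.29
scene
px [365. 143.] area 442 fit [0.4183 0.2691] ztop 0.0653 enc 0.4156 0.2702 0.0315 inl 1.0 0.32
px [420. 175.] area 486 fit [0.5877 0.3395] ztop 0.0726 enc 0.5806 0.3503 0.0319 inl 1.0 0.2
px [332. 205.] area 455 fit [0.5572 0.0907] ztop 0.0644 enc 0.5538 0.0919 0.0309 inl 1.0 0.29
side
px [291. 143.] area 350 fit [0.5733 0.3396] ztop 0.0709 enc 0.5779 0.3458 0.0332 inl 1.0 0.17
px [247. 173.] area 408 fit [0.4155 0.2606] ztop 0.0639 enc 0.4132 0.2672 0.0316 inl 1.0 0.28
px [311. 201.] area 465 fit [0.5487 0.0852] ztop 0.0647 enc 0.5499 0.0887 0.0312 inl 1.0 0.35
0.8 [0.51991601 0.22251314 0.34627274]
```

View pics/c.png

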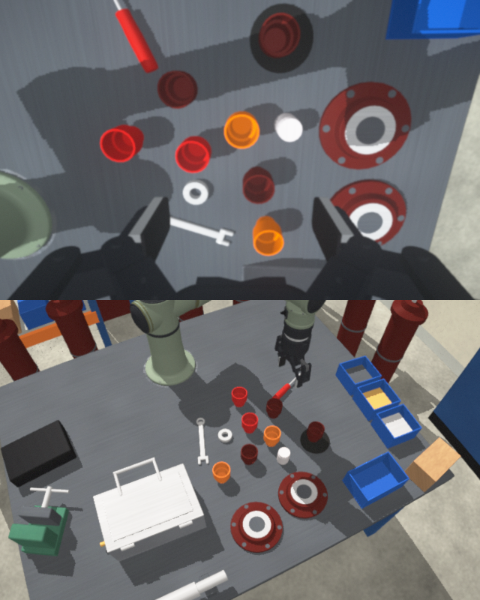

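The wrist picture shows the base at (373,48) roughly centred on its pad, B at (236,118) and A at (341,245), all with space around them. Next is cup A: hover and refine.

```bash
python3 -m pendant '[85,-26.4,6.4,35,0,0,0,85,-26.4,6.4,35,0,0,0,85,-26.4,6.4,35,0,0,0,85,-26.4,6.4,35,0,0,0,85,-26.4,6.4,35,0,0,0]'; python3 -m pendant '[85,0,0,0,0,0,0,85,0,0,0,0,0,0,85,0,0,0,0,0,0,85,0,0,0,0,0,0,85,0,0,0,0,0,0]'
python3 - <<'E'
from h import *
im=img('wrist'); save(im,'wrist2.png'); cups(im)
o=manip.get_obs();print(o['time_s'],o['eef_pos'])
im=np.load('wrist1.npy',allow_pickle=True).item()
P=cloud(im); b=cv2.cvtColor(im['pixels'],cv2.COLOR_RGB2HSV)
g=P[:130,300:450].reshape(-1,3); k=(b[:130,300:450,2].ravel()<60)&(g[:,2]<.013)&(g[:,2]>.004)
print('pad',cv2.minEnclosingCircle(g[k][:,:2].astype(np.float32)),np.median(g[k],0))
# tank / bar from scene
im=np.load('scene1.npy',allow_pickle=True).item();P=cloud(im).reshape(-1,3)
k=(P[:,2]>.095)&(P[:,2]<.15)&(P[:,1]<-.1)&(P[:,0]>.25)&(P[:,0]<.9)&(P[:,1]>-.6)
import collections
Q=P[k]; print('lid',len(Q),np.percentile(Q[:,2],[5,50,95]),cv2.minAreaRect(Q[:,:2].astype(np.float32)))
E
```

```text
time_s: 1.3
eef_pos: [0.5513, 0.0855, 0.1682]
tcp_rot: [[0.002, 1.0, -0.001], [1.0, -0.002, -0.001], [-0.001, -0.001, -1.0]]
wrist_force: [0.0, -0.4, -0.6]
finger_gap: 0.995
time_s: 1.8
eef_pos: [0.5526, 0.0887, 0.1715]
tcp_rot: [[-0.001, 1.0, 0.002], [1.0, 0.001, 0.0], [0.0, 0.002, -1.0]]
wrist_force: [-0.0, 0.6, -0.3]
finger_gap: 0.995
px [324. 164.] area 420 fit [0.5516 0.0912] ztop 0.0634 enc 0.5555 0.1001 0.0281 inl 1.0 0.69
px [318. 199.] area 3641 fit [0.5481 0.0893] ztop 0.0621 enc 0.5524 0.0913 0.0275 inl 1.0 0.31
1.85 [0.5525178  0.08869913 0.17134246]
pad ((0.5901851058006287, 0.3493456244468689), 0.05447162315249443) [0.6000493  0.33935001 0.0072581 ]
lid 11215 [0.11269731 0.11914116 0.12312073] ((0.5843953490257263, -0.37191295623779297), (0.46634337306022644, 0.25851136445999146), 86.84587097167969)
```

```bash
python3 -m pendant '[85,2,0,30,0,0,0,85,0,0,30,0,0,0,85,0,0,30,0,0,0,85,0,0,25,0,0,0,85,0,0,14,0,0,0]'; python3 -m pendant '[40,0,0,0,0,0,0,40,0,0,0,0,0,0,40,0,0,0,0,0,0,40,0,0,0,0,0,0,40,0,0,0,0,0,0]' 50; python3 -m pendant '[40,0,0,0,0,0,0,40,0,0,0,0,0,0,40,0,0,0,0,0,0,40,0,0,0,0,0,0,40,0,0,0,0,0,0]'
python3 - <<'E'
from h import *
im=img('wrist'); save(im,'wrist3.png');cups(im)
E
```

```text
time_s: 2.35
eef_pos: [0.551, 0.0905, 0.0396]
tcp_rot: [[-0.001, 1.0, -0.002], [1.0, 0.001, -0.0], [-0.0, -0.002, -1.0]]
wrist_force: [0.3, 0.6, 0.2]
finger_gap: 0.995
time_s: 2.85
eef_pos: [0.5525, 0.0902, 0.0421]
tcp_rot: [[-0.0, 1.0, 0.001], [1.0, 0.0, 0.0], [0.0, 0.001, -1.0]]
wrist_force: [-0.7, 0.6, 1.3]
finger_gap: 0.689
time_s: 3.35
eef_pos: [0.5525, 0.0901, 0.0421]
tcp_rot: [[-0.0, 1.0, 0.001], [1.0, 0.0, 0.0], [0.0, 0.001, -1.0]]
wrist_force: [-1.5, 0.3, 5.6]
finger_gap: 0.687
px [320. 290.] area 17801 fit [0.5528 0.0953] ztop 0.0631 enc 0.5529 0.0921 0.0301 inl 1.0 0.58
```

View pics/wrist3.png

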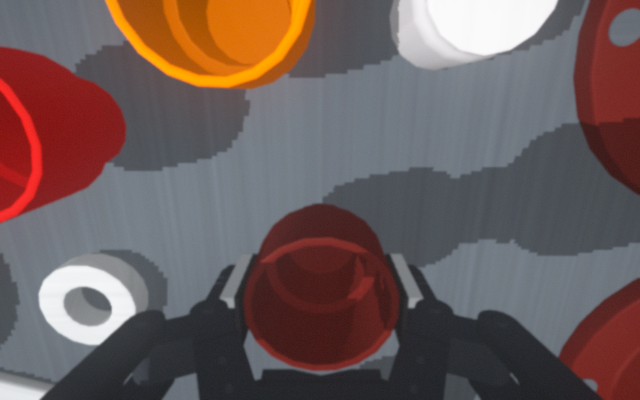

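The picture shows cup A centred between the pads at (320,290), with the decoys and tin clear. The gap is 58 mm, so it's gripped. Lift it and carry it to the base.

```bash
python3 -m pendant '[40,0,0,-36,0,0,0,40,0,0,-36,0,0,0,40,0,0,-36,0,0,0,40,40,4.5,0,0,0,0,40,44,4.5,0,0,0,0]'; python3 -m pendant '[40,44,4.5,0,0,0,0,40,44,4,0,0,0,0,40,44,4,0,0,0,0,40,40.5,4,0,0,0,0,40,0,0,0,0,0,0]';  python3 -m pendant '[40,0,0,0,0,0,0,40,0,0,0,0,0,0,40,0,0,0,0,0,0,40,0,0,0,0,0,0,40,0,0,0,0,0,0]'
python3 - <<'E'
from h import *
ims=[]
for n in('wrist','scene','side'):
    im=img(n); save(im,n+'4.png');print(n);cups(im); ims.append(im)
a=[cv2.resize(cv2.imread('pics/'+f+'4.png')[s],(400,300)) for f,s in(('scene',np.s_[110:230,340:500]),('side',np.s_[70:190,210:370]))]
cv2.imwrite('pics/d.png',np.hstack(a))
E
```

```text
time_s: 3.9
eef_pos: [0.5622, 0.1736, 0.1505]
tcp_rot: [[0.004, 1.0, 0.002], [1.0, -0.004, -0.0], [-0.0, 0.002, -1.0]]
wrist_force: [0.8, -0.2, -4.8]
finger_gap: 0.687
time_s: 4.4
eef_pos: [0.5768, 0.3517, 0.148]
tcp_rot: [[-0.006, 1.0, -0.0], [1.0, 0.006, 0.002], [0.002, -0.0, -1.0]]
wrist_force: [0.5, -0.1, -4.6]
finger_gap: 0.688
time_s: 4.9
eef_pos: [0.5778, 0.3456, 0.1495]
tcp_rot: [[0.001, 1.0, 0.0], [1.0, -0.001, -0.0], [-0.0, 0.0, -1.0]]
wrist_force: [0.5, -0.5, -3.7]
finger_gap: 0.688
wrist
px [320. 273.] area 22367 fit [0.5778 0.3511] ztop 0.1705 enc 0.5774 0.347 0.0309 inl 1.0 0.5
px [116. 290.] area 6009 fit [0.433  0.2951] ztop 0.0628 enc 0.4553 0.3067 0.0832 inl 1.0 0.23
scene
px [365. 143.] area 438 fit [0.4178 0.2694] ztop 0.0646 enc 0.4164 0.2682 0.0335 inl 1.0 0.32
px [421. 167.] area 790 fit [0.5844 0.3384] ztop 0.1706 enc 0.578 0.3422 0.0299 inl 1.0 0.05
side
px [291. 129.] area 739 fit [0.5766 0.3384] ztop 0.1685 enc 0.5783 0.3434 0.0309 inl 1.0 0.09
px [247. 173.] area 410 fit [0.409 0.242] ztop 0.0637 enc 0.4145 0.2673 0.0304 inl 1.0 0.15
```

View pics/d.png

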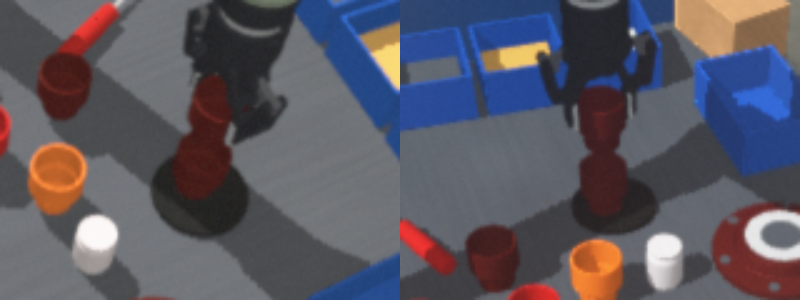

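The held cup sits over the base in both views, at crop (210,100) over (200,170) and at (603,115) over (603,180). Lower it, watching the force.

```bash
python3 -m pendant '[40,0,1,16,0,0,0,40,0,0,10,0,0,0,40,0,0,8,0,0,0,40,0,0,8,0,0,0,40,0,0,8,0,0,0]';  python3 -m pendant '[40,0,0,5,0,0,0,40,0,0,4,0,0,0,40,0,0,0,0,0,0,40,0,0,0,0,0,0,40,0,0,0,0,0,0]'
```

```text
time_s: 5.55
eef_pos: [0.5785, 0.3466, 0.0987]
tcp_rot: [[-0.0, 1.0, 0.0], [1.0, 0.0, 0.0], [0.0, 0.0, -1.0]]
wrist_force: [0.1, -1.2, -4.8]
finger_gap: 0.686
time_s: 6.05
eef_pos: [0.5788, 0.3467, 0.0908]
tcp_rot: [[-0.0, 1.0, 0.001], [1.0, 0.0, 0.0], [0.0, 0.001, -1.0]]
wrist_force: [0.5, -0.5, -4.6]
finger_gap: 0.682
```

```bash
python3 -m pendant '[40,0,0,2,0,0,0,40,0,0,2,0,0,0,40,0,0,1,0,0,0,40,0,0,0,0,0,0,40,0,0,0,0,0,0]'
```

```text
time_s: 6.55
eef_pos: [0.5788, 0.3466, 0.0861]
tcp_rot: [[0.0, 1.0, 0.001], [1.0, -0.0, 0.0], [0.0, 0.001, -1.0]]
wrist_force: [-2.4, -1.2, 3.5]
finger_gap: 0.686
```

Force rose about 8 N at the expected height (0.086), so it looks seated. Release, back off up, and check while going toward cup B. I turn 90° on the way so the fingers close along y and stay clear of the screwdriver.

```bash
python3 -m pendant '[85,0,0,0,0,0,0,85,0,0,0,0,0,0,85,0,0,0,0,0,0,85,0,0,0,0,0,0,85,0,0,-10,0,0,0]';  python3 -m pendant '[85,0,0,-35,0,0,0,85,0,0,-40,0,0,0,85,0,0,-20,0,0,0,85,-20,0,0,0,0,0,85,-20,0,0,0,0,0]'
python3 -m pendant '[85,-20,0,0,0,0,0,85,0,0,0,0,0,0,85,0,0,0,0,0,0,85,0,0,0,0,0,0,85,0,0,0,0,0,0]'
python3 - <<'E'
from h import *
for n in('wrist','scene','side'):
    im=img(n); save(im,n+'5.png');print(n);cups(im)
a=[cv2.resize(cv2.imread('pics/'+f+'5.png')[s],(400,400)) for f,s in(('wrist',np.s_[0:350,150:500]),('side',np.s_[80:180,240:340]))]
cv2.imwrite('pics/e.png',np.hstack(a))
print(manip.get_obs()['joint_positions'])
E
```

```text
time_s: 7.05
eef_pos: [0.5775, 0.346, 0.094]
tcp_rot: [[-0.0, 1.0, -0.003], [1.0, -0.0, -0.001], [-0.001, -0.003, -1.0]]
wrist_force: [0.1, 0.1, -0.1]
finger_gap: 0.995
time_s: 7.55
eef_pos: [0.5792, 0.3069, 0.1924]
tcp_rot: [[-0.001, 1.0, 0.003], [1.0, 0.001, 0.001], [0.001, 0.003, -1.0]]
wrist_force: [0.7, -0.1, 0.4]
finger_gap: 0.996
time_s: 8.05
eef_pos: [0.5785, 0.2871, 0.1902]
tcp_rot: [[-0.001, 1.0, -0.0], [1.0, 0.001, 0.0], [0.0, -0.0, -1.0]]
wrist_force: [-1.0, 0.2, 0.6]
finger_gap: 0.997
wrist
px [322. 121.] area 7115 fit [0.5795 0.347 ] ztop 0.1075 enc 0.5797 0.348 0.0296 inl 1.0 0.64
px [130. 208.] area 5128 fit [0.4168 0.2725] ztop 0.0629 enc 0.4155 0.27 0.0301 inl 1.0 0.39
scene
px [365. 143.] area 440 fit [0.4178 0.2694] ztop 0.0646 enc 0.4166 0.2699 0.0314 inl 1.0 0.32
px [420. 176.] area 463 fit [0.5922 0.3391] ztop 0.1077 enc 0.5833 0.347 0.0293 inl 1.0 0.11
side
px [291. 138.] area 511 fit [0.5762 0.3387] ztop 0.1059 enc 0.5798 0.3434 0.0304 inl 1.0 0.14
px [247. 173.] area 409 fit [0.4147 0.2603] ztop 0.0642 enc 0.4132 0.2654 0.0311 inl 1.0 0.3
[ 1.98458752e+01  3.09736343e+01 -1.06338351e-01  5.89261813e+01
  3.62858322e-03  1.09800985e+02]
```

View pics/e.png

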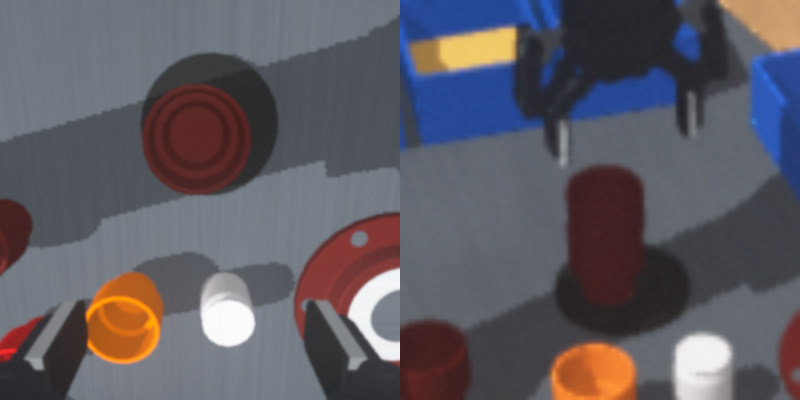

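The first nest is good: the rim is at 0.1075 m (0.108 expected), with concentric rings at crop (197,137) and a straight column in the side view. Now to cup B, with the same orientation.

```bash
python3 -m pendant '[85,-4.5,-40.5,0,0,0,0,85,-4.5,-40.5,0,0,0,0,85,-4.5,-40.5,0,0,0,0,85,-4,-40.5,0,0,0,0,85,0,0,20,0,0,0]';  python3 -m pendant '[85,0,0,0,0,0,0,85,0,0,0,0,0,0,85,0,0,0,0,0,0,85,0,0,0,0,0,0,85,0,0,0,0,0,0]'
python3 - <<'E'
from h import *
im=img('wrist'); save(im,'wrist6.png');cups(im)
P=cloud(im); hsv=cv2.cvtColor(im['pixels'],cv2.COLOR_RGB2HSV)
k=(hsv[...,1]>150)&(hsv[...,2]>110)&(P[...,1]>.24)&(P[...,0]<.42)
q=P[k];print('handle',len(q), np.nanmax(q[:,2]) if len(q) else '', q[np.argmax(q[:,0]-q[:,1])] if len(q) else '', q[:,:2].min(0),q[:,:2].max(0))
print(manip.get_obs()['eef_pos'])
E
```

```text
time_s: 8.7
eef_pos: [0.4127, 0.2691, 0.1719]
tcp_rot: [[-0.003, 1.0, 0.0], [1.0, 0.003, 0.001], [0.001, 0.0, -1.0]]
wrist_force: [1.3, 0.3, -0.0]
finger_gap: 0.998
time_s: 9.2
eef_pos: [0.4173, 0.2691, 0.1706]
tcp_rot: [[0.0, 1.0, 0.001], [1.0, -0.0, 0.0], [0.0, 0.001, -1.0]]
wrist_force: [-0.6, -0.2, -0.4]
finger_gap: 0.995
px [574.  91.] area 13466 fit [0.5598 0.3466] ztop 0.1071 enc 0.578 0.3477 0.0298 inl 1.0 0.21
px [316. 197.] area 4642 fit [0.4138 0.2737] ztop 0.0633 enc 0.4146 0.2708 0.0291 inl 1.0 0.73
handle 3986 0.20965552759960288 [0.41966845 0.24256741 0.0628977 ] [0.31630051 0.24150728] [0.41966845 0.39285177]
[0.41707623 0.26904993 0.17045966]
```

View pics/wrist6.png

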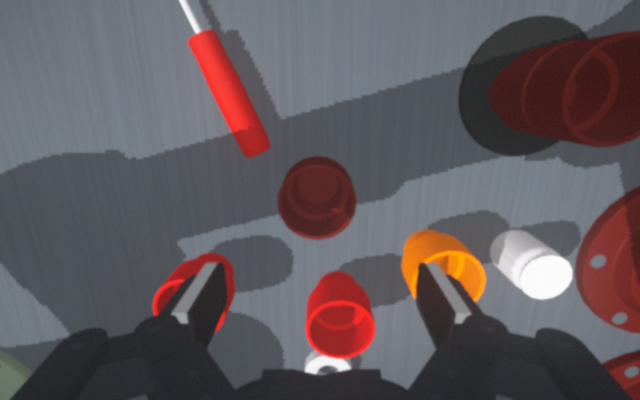

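Cup B is at (316,197), and the handle end at (258,155) is about 35 mm off in y, clear of the finger. Descend and grip.

```bash
python3 -m pendant '[85,1.5,-2,30,0,0,0,85,0,0,30,0,0,0,85,0,0,30,0,0,0,85,0,0,25,0,0,0,85,0,0,13.5,0,0,0]'; python3 -m pendant '[40,0,0,0,0,0,0,40,0,0,0,0,0,0,40,0,0,0,0,0,0,40,0,0,0,0,0,0,40,0,0,0,0,0,0]' 50; python3 -m pendant '[40,0,0,0,0,0,0,40,0,0,0,0,0,0,40,0,0,-36,0,0,0,40,0,0,-40,0,0,0,40,0,0,-35,0,0,0]';python3 -m pendant '[40,0,0,-35,0,0,0,40,0,0,0,0,0,0,40,0,0,0,0,0,0,40,0,0,0,0,0,0,40,0,0,0,0,0,0]'
python3 - <<'E'
from h import *
im=img('wrist'); save(im,'wrist7.png');cups(im)
print(manip.get_obs()['eef_pos'])
E
```

```text
time_s: 9.75
eef_pos: [0.4136, 0.2699, 0.0398]
tcp_rot: [[0.0, 1.0, -0.002], [1.0, -0.0, -0.001], [-0.001, -0.002, -1.0]]
wrist_force: [0.5, -0.4, 0.3]
finger_gap: 0.997
time_s: 10.25
eef_pos: [0.4149, 0.2707, 0.0423]
tcp_rot: [[0.0, 1.0, 0.001], [1.0, -0.0, 0.0], [0.0, 0.001, -1.0]]
wrist_force: [-0.4, 0.9, -3.0]
finger_gap: 0.693
time_s: 10.75
eef_pos: [0.4143, 0.2704, 0.1542]
tcp_rot: [[-0.0, 1.0, -0.0], [1.0, 0.0, -0.0], [-0.0, -0.0, -1.0]]
wrist_force: [1.3, 1.6, -2.5]
finger_gap: 0.696
time_s: 11.25
eef_pos: [0.4133, 0.2699, 0.1861]
tcp_rot: [[0.0, 1.0, -0.003], [1.0, -0.0, -0.001], [-0.001, -0.003, -1.0]]
wrist_force: [0.4, -0.1, -2.7]
finger_gap: 0.698
px [571.  91.] area 12864 fit [0.5689 0.3472] ztop 0.1072 enc 0.5783 0.3472 0.0303 inl 1.0 0.25
[0.41348916 0.27001288 0.18621108]
```

```bash
python3 -m pendant '[40,15.3,33,0,0,0,0,40,15.3,33,0,0,0,0,40,15.3,33,0,0,0,0,40,15.3,33,0,0,0,0,40,15.3,32.5,0,0,0,0]'; python3 -m pendant '[40,0,0,0,0,0,0,40,0,0,0,0,0,0,40,0,0,0,0,0,0,40,0,0,0,0,0,0,40,0,0,0,0,0,0]'
sed -i 's/<zt<.2:/<zt<.25:/' h.py
python3 - <<'E'
from h import *
for n in('wrist','scene','side'):
    im=img(n); save(im,n+'8.png');print(n);cups(im)
print(manip.get_obs()['eef_pos'])
E
```

```text
time_s: 11.8
eef_pos: [0.5797, 0.3473, 0.1861]
tcp_rot: [[0.0, 1.0, -0.002], [1.0, -0.0, -0.001], [-0.001, -0.002, -1.0]]
wrist_force: [0.4, 0.5, -2.5]
finger_gap: 0.693
time_s: 12.3
eef_pos: [0.5783, 0.3468, 0.1882]
tcp_rot: [[-0.0, 1.0, -0.0], [1.0, 0.0, -0.0], [-0.0, -0.0, -1.0]]
wrist_force: [0.1, 0.5, -3.7]
finger_gap: 0.694
wrist
px [321. 276.] area 23548 fit [0.579  0.3478] ztop 0.2092 enc 0.578 0.346 0.0308 inl 1.0 0.58
scene
px [423. 162.] area 1022 fit [0.5805 0.3409] ztop 0.2076 enc 0.58 0.3448 0.0306 inl 1.0 0.07
side
px [291. 124.] area 915 fit [0.578  0.3386] ztop 0.2064 enc 0.5781 0.3431 0.0318 inl 1.0 0.09
[0.57874671 0.34695178 0.18828552]
```

```bash
python3 -m pendant '[40,1,0,16,0,0,0,40,0,0,12,0,0,0,40,0,0,8,0,0,0,40,0,0,8,0,0,0,40,0,0,8,0,0,0]';  python3 -m pendant '[40,0,0,5,0,0,0,40,0,0,4,0,0,0,40,0,0,0,0,0,0,40,0,0,0,0,0,0,40,0,0,0,0,0,0]';python3 -m pendant '[40,0,0,2,0,0,0,40,0,0,1,0,0,0,40,0,0,1,0,0,0,40,0,0,0,0,0,0,40,0,0,0,0,0,0]'
```

```text
time_s: 12.95
eef_pos: [0.579, 0.348, 0.1352]
tcp_rot: [[0.0, 1.0, -0.0], [1.0, -0.0, -0.0], [-0.0, -0.0, -1.0]]
wrist_force: [-0.4, -0.1, -2.5]
finger_gap: 0.697
time_s: 13.45
eef_pos: [0.5793, 0.3482, 0.1273]
tcp_rot: [[0.0, 1.0, 0.001], [1.0, -0.0, 0.0], [0.0, 0.001, -1.0]]
wrist_force: [-0.3, -0.3, -2.4]
finger_gap: 0.696
time_s: 13.95
eef_pos: [0.579, 0.348, 0.1227]
tcp_rot: [[0.0, 1.0, -0.0], [1.0, -0.0, -0.0], [-0.0, -0.0, -1.0]]
wrist_force: [0.1, -0.8, -3.0]
finger_gap: 0.699
```

```bash
python3 -m pendant '[40,0,0,1,0,0,0,40,0,0,1,0,0,0,40,0,0,0,0,0,0,40,0,0,0,0,0,0,40,0,0,0,0,0,0]'
```

```text
time_s: 14.45
eef_pos: [0.5793, 0.3482, 0.1222]
tcp_rot: [[-0.0, 1.0, 0.001], [1.0, 0.0, 0.001], [0.001, 0.001, -1.0]]
wrist_force: [-2.8, -1.4, 6.1]
finger_gap: 0.697
```

Contact again (about +9 N at 0.122). Release, rise, back off and check the stack. At the same time I measure the tank bar.

```bash
python3 -m pendant '[85,0,0,0,0,0,0,85,0,0,0,0,0,0,85,0,0,0,0,0,0,85,0,0,0,0,0,0,85,0,0,-10,0,0,0]';  python3 -m pendant '[85,0,0,-35,0,0,0,85,0,0,-35,0,0,0,85,0,0,-10,0,0,0,85,-30,0,0,0,0,0,85,-40,0,0,0,0,0]'
python3 -m pendant '[85,0,0,0,0,0,0,85,0,0,0,0,0,0,85,0,0,0,0,0,0,85,0,0,0,0,0,0,85,0,0,0,0,0,0]'
python3 - <<'E'
from h import *
for n in('wrist','scene','side'):
    im=img(n); save(im,n+'9.png');np.save(n+'9.npy',im,allow_pickle=True);print(n);cups(im)
    if n=='wrist': continue
    P=cloud(im); hsv=cv2.cvtColor(im['pixels'],cv2.COLOR_RGB2HSV)
    k=(P[...,2]>.095)&(P[...,2]<.15)&(P[...,1]<-.12)&(P[...,0]>.3)&(P[...,0]<.8)&(P[...,1]>-.5)
    m,l,st,c=cv2.connectedComponentsWithStats(k.astype(np.uint8))
    for i in range(1,m):
        if st[i,4]<60: continue
        Q=P[l==i]; print('comp',st[i],np.nanpercentile(Q[:,2],[5,50,95]).round(4)); r=cv2.minAreaRect(Q[:,:2].astype(np.float32)); print(r,cv2.boxPoints(r).round(3).tolist())
a=[cv2.resize(cv2.imread('pics/'+f+'9.png')[s],(400,400)) for f,s in(('wrist',np.s_[0:350,150:500]),('scene',np.s_[190:350,110:270]))]
a.append(cv2.resize(cv2.imread('pics/side9.png')[80:180,240:340],(400,400)))
a.append(cv2.resize(cv2.imread('pics/side9.png')[210:400,310:500],(400,400)))
cv2.imwrite('pics/f.png',cv2.resize(np.vstack([np.hstack(a[:2]),np.hstack(a[2:])]),(600,600)))
E
```

```text
time_s: 14.95
eef_pos: [0.578, 0.3475, 0.1295]
tcp_rot: [[0.0, 1.0, -0.003], [1.0, -0.0, -0.001], [-0.001, -0.003, -1.0]]
wrist_force: [0.0, 0.1, 0.4]
finger_gap: 0.994
time_s: 15.45
eef_pos: [0.5791, 0.2789, 0.2113]
tcp_rot: [[-0.003, 1.0, 0.002], [1.0, 0.003, 0.001], [0.001, 0.002, -1.0]]
wrist_force: [0.4, -0.4, -0.7]
finger_gap: 0.994
time_s: 15.95
eef_pos: [0.5789, 0.2789, 0.2106]
tcp_rot: [[-0.001, 1.0, -0.0], [1.0, 0.001, 0.0], [0.0, -0.0, -1.0]]
wrist_force: [0.1, 0.4, 0.8]
finger_gap: 0.999
wrist
px [322. 110.] area 8526 fit [0.5804 0.3463] ztop 0.1435 enc 0.5804 0.3471 0.0296 inl 1.0 0.65
scene
px [422. 174.] area 549 fit [0.6104 0.317 ] ztop 0.1423 enc 0.6022 0.3215 0.0605 inl 1.0 0.08
comp [  124   210   148   129 10963] [0.1141 0.1192 0.1232]
((0.5880656242370605, -0.289176881313324), (0.3008571267127991, 0.26010194420814514), 87.10163879394531) [[0.45100000500679016, -0.43299999833106995], [0.7099999785423279, -0.44600000977516174], [0.7260000109672546, -0.1459999978542328], [0.4659999907016754, -0.13199999928474426]]
side
px [291. 133.] area 683 fit [0.5772 0.3408] ztop 0.1408 enc 0.5797 0.3453 0.0319 inl 1.0 0.12
comp [  321   231   155   149 12809] [0.1128 0.1186 0.1221]
((0.586508572101593, -0.29134148359298706), (0.30284053087234497, 0.2555522322654724), 86.6640853881836) [[0.44999998807907104, -0.4350000023841858], [0.7049999833106995, -0.44999998807907104], [0.7229999899864197, -0.14800000190734863], [0.46799999475479126, -0.13300000131130219]]
```

View pics/f.png

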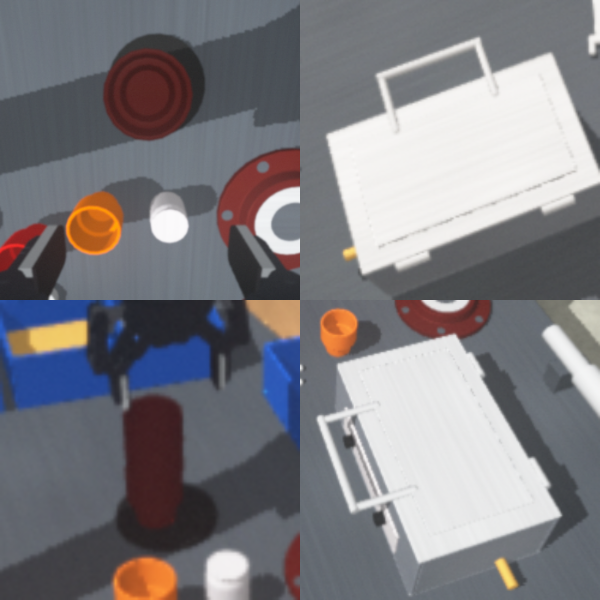

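The stack is good: rim at 0.1435 m (0.144 expected), concentric at crop (148,94) and straight in the side view. The tank is yawed about -3°, with its bar towards the robot at scene crop (430,58). I'll compute the bar's line.

```bash
python3 - <<'E'
from h import *
for n in('scene','side'):
    im=np.load(n+'9.npy',allow_pickle=True).item(); P=cloud(im).reshape(-1,3)
    k=(P[:,2]>.095)&(P[:,2]<.15)&(P[:,1]<-.12)&(P[:,0]>.4)&(P[:,0]<.8)&(P[:,1]>-.47);Q=P[k]
    a=np.radians(-3); R=np.array([[np.cos(a),np.sin(a)],[-np.sin(a),np.cos(a)]]); t=Q[:,:2]@R.T
    x0=np.percentile(t[:,0],.3); print(n,'x0',x0)
    for s in range(0,7): 
        b=t[(t[:,0]>=x0+.01*s-.002)&(t[:,0]<x0+.01*s+.008)]; print(s,len(b),b[:,1].min().round(4),b[:,1].max().round(4))
    bar=(t[:,0]<x0+.013); B=Q[bar]; vx,vy,x,y=cv2.fitLine(B[:,:2].astype(np.float32),cv2.DIST_HUBER,0,.001,.001).ravel()
    ends=t[bar][:,1]; mid=(ends.min()+ends.max())/2
    print('bar z',np.median(B[:,2]),B[:,2].max(),'dir deg from y',np.degrees(np.arctan2(vx*np.sign(vy),abs(vy))),'pt',x,y,'mid',R.T@[np.median(t[bar][:,0]),mid], len(B))
E
```

```text
scene x0 0.47747450965348603
0 247 -0.3249 -0.1863
1 57 -0.3256 -0.1865
2 28 -0.3251 -0.1861
3 31 -0.3255 -0.1862
4 29 -0.325 -0.1863
5 228 -0.4086 -0.1092
6 475 -0.4057 -0.1077
bar z 0.12216022417049477 0.12840806418121598 dir deg from y 2.6763659 pt 0.4694683 -0.27099946 mid [ 0.46879178 -0.28084029] 298
side x0 0.4743520808975673
0 300 -0.3299 -0.1904
1 110 -0.3294 -0.1908
2 50 -0.3297 -0.1906
3 50 -0.3296 -0.1896
4 47 -0.3304 -0.1926
5 567 -0.411 -0.1104
6 667 -0.4113 -0.1106
bar z 0.12215391643934248 0.1264272576977321 dir deg from y 3.1436872 pt 0.46334875 -0.30253804 mid [ 0.46439431 -0.28480796] 387
```

```bash
R='x'; python3 -m pendant '[85,-47,-9,0,0,0,0,85,-47,-9,0,0,0,0,85,-47,-9,0,0,0,0,85,-47,-9,0,0,0,0,85,-47,-9,0,0,0,0]'; python3 -m pendant '[85,-47,-10,0,0,0,0,85,-47,-10,0,0,0,0,85,-47,-10,0,0,0,0,85,-47,-10,0,0,0,0,85,-47,-9,0,0,0,0]'; python3 -m pendant '[50,-46,-9,0,0,0,0,50,-46,-9,0,0,0,0,50,0,0,0,0,0,2.9,50,0,0,0,0,0,0,50,0,0,0,0,0,0]'; python3 -m pendant '[50,0,0,0,0,0,0,50,0,0,0,0,0,0,50,0,0,0,0,0,0,50,0,0,0,0,0,0,50,0,0,0,0,0,0]'
python3 - <<'E'
from h import *
im=img('wrist'); save(im,'wrist10.png'); np.save('w10.npy',im,allow_pickle=True)
print(manip.get_obs()['eef_pos'],manip.get_obs()['finger_gap'],manip.get_obs()['joint_positions'].round(1))
P=cloud(im).reshape(-1,3);k=(P[:,2]>.09)&(P[:,2]<.14)&(P[:,0]>.43)&(P[:,0]<.49)&(P[:,1]>-.27)&(P[:,1]<-.22);Q=P[k]
print(len(Q),np.percentile(Q,[2,50,98],axis=0).round(4))
E
```

```text
time_s: 16.6
eef_pos: [0.5335, 0.0416, 0.2109]
tcp_rot: [[-0.001, 1.0, 0.001], [1.0, 0.001, -0.0], [-0.0, 0.001, -1.0]]
wrist_force: [0.8, -0.4, -0.2]
finger_gap: 0.996
time_s: 17.1
eef_pos: [0.4845, -0.1937, 0.2111]
tcp_rot: [[-0.0, 1.0, 0.001], [1.0, 0.0, -0.0], [-0.0, 0.001, -1.0]]
wrist_force: [0.4, -0.6, 1.7]
finger_gap: 0.996
time_s: 17.6
eef_pos: [0.467, -0.2835, 0.2107]
tcp_rot: [[0.049, 0.999, -0.0], [0.999, -0.049, 0.001], [0.001, -0.0, -1.0]]
wrist_force: [0.0, -0.2, -0.3]
finger_gap: 0.589
time_s: 18.1
eef_pos: [0.4671, -0.2837, 0.2108]
tcp_rot: [[0.05, 0.999, 0.0], [0.999, -0.05, -0.0], [-0.0, 0.0, -1.0]]
wrist_force: [0.3, 0.1, -0.7]
finger_gap: 0.58
[ 0.46707866 -0.28381173  0.21082997] 0.585826044806302 [-39.   19.8 -14.7  55.5  -0.   53.9]
1490 [[ 0.462  -0.2686  0.1165]
 [ 0.469  -0.2414  0.121 ]
 [ 0.4872 -0.2205  0.1229]]
```

View pics/wrist10.png

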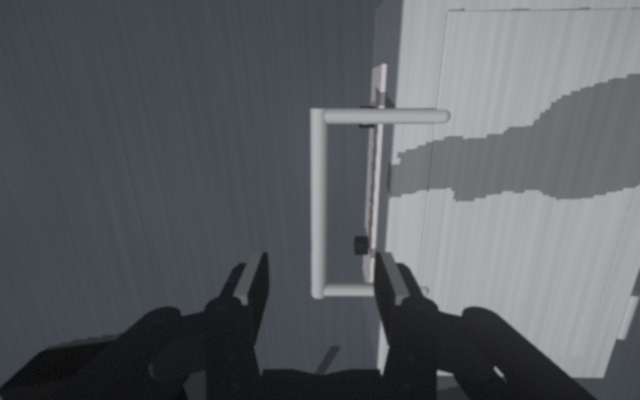

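The bar is at column 318, midway between the fingers at 320. A rail on the tank front at column 367 leaves the gap tighter, so I narrow the jaw to 34 mm before descending.

```bash
python3 -m pendant '[34,0,-1,10,0,0,0,34,0,0,10,0,0,0,34,0,0,20,0,0,0,34,0,0,20,0,0,0,34,0,0,15,0,0,0]'; python3 -m pendant '[34,0,0,12,0,0,0,34,0,0,10,0,0,0,34,0,0,0,0,0,0,34,0,0,0,0,0,0,34,0,0,0,0,0,0]'; python3 -m pendant '[0,0,0,0,0,0,0,0,0,0,0,0,0,0,0,0,0,0,0,0,0,0,0,0,0,0,0,0,0,0,0,0,0,0,0]' 60;  python3 -m pendant '[0,0,0,0,0,0,0,0,0,0,0,0,0,0,0,0,0,0,0,0,0,0,0,0,0,0,0,0,0,0,0,0,0,0,0]'
```

```text
time_s: 18.65
eef_pos: [0.4651, -0.2833, 0.1335]
tcp_rot: [[0.051, 0.999, -0.002], [0.999, -0.051, 0.001], [0.001, -0.002, -1.0]]
wrist_force: [-0.0, 0.5, 0.7]
finger_gap: 0.402
time_s: 19.15
eef_pos: [0.4665, -0.2843, 0.1145]
tcp_rot: [[0.051, 0.999, 0.001], [0.999, -0.051, -0.001], [-0.001, 0.001, -1.0]]
wrist_force: [-0.0, 0.5, 0.7]
finger_gap: 0.398
time_s: 19.65
eef_pos: [0.4657, -0.2842, 0.1146]
tcp_rot: [[0.051, 0.999, -0.0], [0.999, -0.051, -0.001], [-0.001, -0.0, -1.0]]
wrist_force: [-2.7, 0.3, 5.8]
finger_gap: 0.115
time_s: 20.15
eef_pos: [0.4657, -0.2842, 0.1146]
tcp_rot: [[0.051, 0.999, -0.0], [0.999, -0.051, -0.001], [-0.001, -0.0, -1.0]]
wrist_force: [-3.6, 0.7, 5.3]
finger_gap: 0.117
```

The jaw stopped at about 10 mm, so the bar is held. Compute the arc increments.

```bash
python3 -c "
import numpy as np
p=np.radians(1.67+np.arange(0,61,3));print(np.c_[np.diff(-240*np.cos(p)),-np.diff(240*np.sin(p))].round(1).tolist())"
```

```text
[[0.7, -12.5], [1.4, -12.5], [2.0, -12.4], [2.6, -12.3], [3.3, -12.1], [3.9, -11.9], [4.5, -11.7], [5.1, -11.5], [5.7, -11.2], [6.3, -10.9], [6.9, -10.5], [7.4, -10.1], [7.9, -9.7], [8.4, -9.3], [8.9, -8.9], [9.4, -8.4], [9.8, -7.9], [10.2, -7.4], [10.6, -6.8], [10.9, -6.3]]
```

```bash
python3 -m pendant '[0,0,0.7,-12.5,0,0,0,0,0,1.4,-12.5,0,0,0,0,0,2,-12.4,0,0,0,0,0,2.6,-12.3,0,0,0,0,0,3.3,-12.1,0,0,0]'; python3 -m pendant '[0,0,3.9,-11.9,0,0,0,0,0,4.5,-11.7,0,0,0,0,0,5.1,-11.5,0,0,0,0,0,5.7,-11.2,0,0,0,0,0,6.3,-10.9,0,0,0]'
python3 - <<'E'
from h import *
im=img('scene'); save(im,'scene11.png'); im=img('side'); save(im,'side11.png'); print(manip.get_obs()['eef_pos'],manip.get_obs()['wrist_force'])
E
```

```text
time_s: 20.65
eef_pos: [0.4753, -0.2847, 0.1766]
tcp_rot: [[0.051, 0.999, -0.002], [0.999, -0.051, -0.001], [-0.001, -0.002, -1.0]]
wrist_force: [-3.1, -3.3, -3.3]
finger_gap: 0.113
time_s: 21.15
eef_pos: [0.4997, -0.286, 0.2338]
tcp_rot: [[0.051, 0.999, -0.004], [0.999, -0.051, -0.001], [-0.001, -0.004, -1.0]]
wrist_force: [-5.6, -3.3, -1.1]
finger_gap: 0.115
[ 0.50035401 -0.28600892  0.23493574] [-7.01753737 -2.25622211  0.07161288]
```

```bash
python3 -m pendant '[0,0,6.9,-10.5,0,0,0,0,0,7.4,-10.1,0,0,0,0,0,7.9,-9.7,0,0,0,0,0,8.4,-9.3,0,0,0,0,0,8.9,-8.9,0,0,0]'; python3 -m pendant '[0,0,9.4,-8.4,0,0,0,0,0,9.8,-7.9,0,0,0,0,0,10.2,-7.4,0,0,0,0,0,10.6,-6.8,0,0,0,0,0,10.9,-6.3,0,0,0]';python3 -m pendant '[0,0,0,0,0,0,0,0,0,0,0,0,0,0,0,0,0,0,0,0,0,0,0,0,0,0,0,0,0,0,0,0,0,0,0]'
cat > fin.py <<'E'
from h import *
for n in('scene','side'):
    im=img(n); save(im,n+'12.png'); print(n);cups(im); P=cloud(im).reshape(-1,3)
    k=(P[:,2]>.13)&(P[:,2]<.30)&(P[:,0]>.5)&(P[:,0]<.75)&(P[:,1]<-.15)&(P[:,1]>-.42)&(abs(P[:,1]+.29)>.08); Q=P[k]
    if len(Q)>50:
        c=np.median(Q,0); best=None; rng=np.random.default_rng(0)
        for _ in range(300):
            a=Q[rng.choice(len(Q),3,0)]; N=np.cross(a[1]-a[0],a[2]-a[0]); N/=np.linalg.norm(N)+1e-12
            s=(abs((Q-a[0])@N)<.004).sum()
            if best is None or s>best[0]: best=(s,N)
        print('lid pts',len(Q),'inl',best[0],'tilt deg',np.degrees(np.arccos(abs(best[1][2]))).round(1))
o=manip.get_obs();print(o['time_s'],o['eef_pos'],o['wrist_force'],o['finger_gap'])
a=[cv2.resize(cv2.imread('pics/'+f+'12.png'),(600,375))[:300] if f=='x' else cv2.resize(cv2.imread('pics/'+f+'12.png'),(480,300)) for f in('scene','side')]
cv2.imwrite('pics/g.png',np.vstack(a))
E
python3 fin.py
```

```text
time_s: 21.75
eef_pos: [0.5376, -0.288, 0.2832]
tcp_rot: [[0.052, 0.999, -0.007], [0.999, -0.052, -0.002], [-0.002, -0.007, -1.0]]
wrist_force: [-12.0, -2.1, 7.0]
finger_gap: 0.112
time_s: 22.25
eef_pos: [0.5896, -0.2908, 0.3223]
tcp_rot: [[0.052, 0.999, -0.002], [0.999, -0.052, -0.003], [-0.003, -0.002, -1.0]]
wrist_force: [-10.3, -1.1, 11.1]
finger_gap: 0.11
time_s: 22.75
eef_pos: [0.5895, -0.2908, 0.3222]
tcp_rot: [[0.052, 0.999, -0.002], [0.999, -0.052, -0.003], [-0.004, -0.001, -1.0]]
wrist_force: [-10.0, 0.5, 13.4]
finger_gap: 0.112
scene
px [423. 168.] area 794 fit [0.5827 0.3466] ztop 0.1409 enc 0.5817 0.3478 0.03 inl 1.0 0.17
lid pts 3654 inl 3443 tilt deg 58.4
side
px [291. 133.] area 711 fit [0.5787 0.3402] ztop 0.1418 enc 0.5802 0.3452 0.0324 inl 1.0 0.13
lid pts 390 inl 378 tilt deg 57.8
22.85 [ 0.58946847 -0.29078548  0.32223645] [-10.34592114  -0.12452399  13.67716066] 0.11196566763469051
```

View pics/g.png

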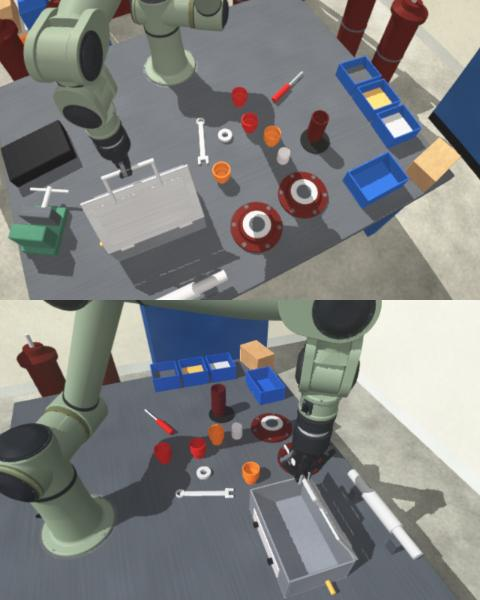

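The picture shows the lid up, with the fingers on the bar at scene (125,168). The stack stands on the pad at (317,130), and the bystanders are where they were. The measured tilt is about 58°. I'll nudge it about 1.5° further and also ease the radial load.

```bash
python3 -m pendant '[0,0,2,-2,0,0,0,0,0,2,-2,0,0,0,0,0,0,0,0,0,0,0,0,0,0,0,0,0,0,0,0,0,0,0,0]'; python3 -m pendant '[0,0,0,0,0,0,0,0,0,0,0,0,0,0,0,0,0,0,0,0,0,0,0,0,0,0,0,0,0,0,0,0,0,0,0]';python3 fin.py
```

```text
time_s: 23.35
eef_pos: [0.5938, -0.291, 0.3247]
tcp_rot: [[0.051, 0.999, -0.002], [0.999, -0.051, -0.003], [-0.003, -0.002, -1.0]]
wrist_force: [-7.2, -1.3, 5.7]
finger_gap: 0.114
time_s: 23.85
eef_pos: [0.5938, -0.2911, 0.3247]
tcp_rot: [[0.051, 0.999, -0.002], [0.999, -0.051, -0.003], [-0.003, -0.002, -1.0]]
wrist_force: [-7.0, -1.1, 6.8]
finger_gap: 0.111
scene
px [423. 168.] area 793 fit [0.5821 0.3453] ztop 0.1411 enc 0.5818 0.3467 0.0304 inl 1.0 0.2
lid pts 3614 inl 3400 tilt deg 60.5
side
px [291. 133.] area 715 fit [0.5789 0.3403] ztop 0.1419 enc 0.579 0.3453 0.0318 inl 1.0 0.16
lid pts 331 inl 314 tilt deg 58.9
23.95 [ 0.59382651 -0.29102643  0.32466306] [-5.94212945 -1.38533792  6.33103106] 0.11190743457692254
```

```bash
python3 -c "
from station import manip
print(manip.job_done())"
```

```text
the job is handed in; nothing more can be done
None
```

I nested both maroon bench cups into the cup on the pad, released the stack, then raised the lid by its grab bar and handed in at about 24 s while still holding it. No verdict came back.

- **Stack:** after release, the close wrist view put the rim at 143.5 mm (144 expected). The rim centre was about 10 mm from the pad centre, with concentric rings and a straight column. In the last distant views the rim read 141 to 142 mm, 2 to 3 mm under. The scene camera had read the freshly built stack at 142.3 mm as well, so I took this as measurement error.
- **Lid:** the fitted tilt was 60.5° from the scene camera and 58.9° from the side camera. The two disagree slightly, but both are within the 6° tolerance. The fingers were stopped on the bar with a 60 N grip set and a steady wrist force of about 9 N. The actual contact force on the bar was not measured.
- **Bystanders:** they looked untouched in the final pictures, but I did not measure their displacement.

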